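# Build up an idler shaft on the assembly stand

## Task

Build up the idler on the upright arbor of the round steel stand: thread on the white gear first, then the blue sleeve, then the steel bearing with the black seal, and the red collar last, each pushed down flat onto the one below. Leave the steel beaker, the black loupe and the white-lidded jar of nuts where they stand.

Things in the scene. Friction and masses are not known exactly. Their poses are not given: they have to be found in the camera images.
- stand: Assembly stand, fixed to the bench: a round dark steel foot, 84 mm in diameter and 8 mm high, with a vertical bright steel arbor at its centre. The arbor is 14 mm in diameter up to 50 mm above the bench, then tapers to a 5 mm wide tip at 60 mm. Origin: centre of the foot's underside, on the bench and on the arbor's axis; z up.
- gear: White plastic spur gear, 56 mm in diameter over its 28 teeth, 14 mm high, 20 mm through bore, about 60 g. Loose, lies flat on the bench with its bore upright. Origin: centre of its underside; z is the bore's axis, pointing up.
- sleeve: Plain blue spacer sleeve, 32 mm in diameter, 12 mm high, 20 mm through bore, about 50 g. Loose, lies flat on the bench with its bore upright. Origin: centre of its underside; z is the bore's axis, pointing up.
- bearing: Ball bearing: bright steel ring with a black annular seal on its upper face, 44 mm in diameter, 12 mm high, 20 mm through bore, about 100 g. Loose, lies flat on the bench with its bore upright. Origin: centre of its underside; z is the bore's axis, pointing up.
- collar: Red collar with a thin black slot and two small screw heads on its upper face, 34 mm in diameter, 20 mm high, 20 mm through bore, about 70 g. Loose, lies flat on the bench with its bore upright. Origin: centre of its underside; z is the bore's axis, pointing up.
- steel_cup: Small open bare-steel beaker, 57 mm wide at the rim, 50 mm high, standing upright; not part of the job, loose. Origin: centre of its underside.
- loupe: Black inspection loupe, 37 mm in diameter, 38 mm high, standing upright; not part of the job, loose. Origin: centre of its underside.
- nut_jar: Jar of nuts with a white screw lid, closed, 44 mm in diameter, 61 mm high, standing upright; not part of the job, loose. Origin: centre of its underside.
Not all that is in view belongs to the job. What is shaped like the bearing but turquoise is not meant.

How it is judged:
At the end, for the whole second after the job is handed in: On the stand's arbor, from the bottom up: gear, sleeve, bearing, collar, each within 5 mm of the arbor's axis, within 3 mm of its seated height (undersides 8, 22, 34 and 46 mm above the bench) and level within 0.1 rad, all released and at rest (horizontal distance between each of gear, sleeve, bearing, collar and stand below 0.005 m and z of gear in the frame of stand between 0.005 and 0.011 m and angle between the z axis of each of gear, sleeve, bearing, collar and the z axis of stand, either way round below 0.1 rad and linear speed of each of gear, sleeve, bearing, collar below 0.02 m/s and angular speed of each of gear, sleeve, bearing, collar below 0.3 rad/s and z of sleeve in the frame of stand between 0.019 and 0.025 m and z of bearing in the frame of stand between 0.031 and 0.037 m and z of collar in the frame of stand between 0.043 and 0.049 m); the robot touches nothing.
It fails at once if the steel beaker is pushed more than 20 mm from where it stood, or tipped over (distance of steel_cup from where it was at the start of the episode above 0.02 m or angle between steel_cup's own z axis and vertical above 0.4 rad).
It fails at once if the black loupe is pushed more than 20 mm from where it stood, or tipped over (distance of loupe from where it was at the start of the episode above 0.02 m or angle between loupe's own z axis and vertical above 0.4 rad).
It fails at once if the jar of nuts is pushed more than 20 mm from where it stood, or tipped over (distance of nut_jar from where it was at the start of the episode above 0.02 m or angle between nut_jar's own z axis and vertical above 0.4 rad).
It also fails if it takes over 90 s, if anything falls off the work surface, if the arm or the gripper's body presses on something with over 40 N, if the wrist force passes 120 N, or if a joint passes its speed limit or range.

## Robot

A 6-joint arm with a two-finger parallel gripper is mounted at the origin on a cart in front of the work surface, level with it; the furniture and walls round the work are solid. World frame = base frame: x ahead of the robot, y to its left, z up, the work surface at z = 0. Lengths are in m, angles in rad, forces in N, time in s.
With the tool pointing down it reaches from about 0.275 to 0.85 m from the base axis. Payload 19 kg.
Tool frame: the origin (TCP) lies at the very end of the fingers, on their centre line; the grasp point (between the pads) lies bot.pinch_z behind it (bot.pinch_z is the distance from the TCP to the grasp point, in m); z points along the fingers, y is the line along which they close (so a half turn about z gives the same grasp; the last joint's range is limited). The gripper opens to 85 mm and grips with 20 to 120 N. Pads are 22 mm wide; open, the fingers measure 114 mm over their backs; the gripper's body (76 mm by 85 mm) begins 54 mm behind the grasp point. The pads swing forward as they close: fully open they stand 13 mm farther back than shut.
Start: joints at [1.088, 0.15, 1.437, -0, 1.554, -0.134], TCP at [0.197, 0.54, 0.206] pointing down, gripper open.
Joint ranges: [-2.8, 2.8], [-0.68, 2.1], [0.12, 2.68], [-1.39, 4.53], [0.16, 2.79], [-2.81, 2.81]. Speed limits (rad/s): [1.89, 1.89, 2.22, 3.01, 3.01, 3.01].

## Interface

Orientations are given as [roll, pitch, yaw] about the fixed x, y, z axes, in that order (R = Rz(yaw) Ry(pitch) Rx(roll)).
In Python, from rig import bot gives the robot as it stands.
- The arm moves only by the tool servo_tool, never from a script. Its argument "increments" is a list of rows, each an object with "xyz": the shift along the tool's x, y, z in units of 30 mm (1.0 is 30 mm), a list of three; "turn": the turn about the tool's z in units of 5 degrees (1.0 is 5 degrees). A call has 1 to 20 rows; each row shifts and turns the commanded pose from where the row before left it, along the tool's axes as they then stand; what a row does not reach is not made up. A row lasts 1/12 s, in which the tool goes at most 41.7 mm and 7.16 degrees, less where a joint would pass 70% of its speed; a pose out of reach is approached as far as the arm can. A call is refused whole if a number of a shift passes 1 or a number of a turn 1, either way. A call with a gripper value outside its range is refused whole. "jaw" is the closure, from 0 (fully open) to 1 (shut), set as the call begins (left out, the last holds). The fingers move at their own pace and stop on an object; the grip force is fixed at half the most. Time passes only in rows, so rows that do not move let the fingers close. It gives the time, the measured TCP pose, the force, the opening and the grip force at its end, in the units of the state.
- bot.sense(): the state, without advancing time (a new reading comes with each control period).
- bot.snapshot(name): name is "scene" or "top" or "wrist"; returns a dict with "pixels" (384x512x3 uint8, blue, green, red), "z_map" (384x512 float32, m along the optical axis (not along the pixel's ray), 0 where there is no reading), "mtx" (3x3 intrinsics, pixels), "extrinsics" (4x4, takes a point from camera to world coordinates). Camera axes: x right, y down, z forward; pixel columns grow to the right and rows downward; lengths in m; the calibration is good to about 2 mm. A picture is of the moment at which its call begins.
- bot.job_done(): hands the job in; it is judged then, once.
The state is a dict: "t": time; "q": joint angles; "dq": joint speeds; "joint_efforts": joint torques, N m; "ee_pos": TCP position; "tcp_rot": TCP orientation; "ft_force": force on the tool from outside, world axes, zero at the start; "wrist_torque": the same for the moment, N m; "width": finger opening in m; "grasp_force": force on a finger pad.
Only numpy, scipy, OpenCV 4.12 (cv2) and the standard library are available. Lean on these libraries where they do the work, as an engineer would, in place of code of your own. Each camera call takes 0.05 s, during which the arm holds its last target. There are 200 camera calls.

## Working session

There is one attempt and no reset: what is moved stays moved. The work goes in short steps, Python scripts to look and compute and a tool call to move; the robot and the scene stay as the last step left them, time stands still between calls to the robot, and variables do not carry over. Pictures are saved under pics/ and viewed, at most 15 in all, crops included, and the job is handed in when it is done.

Besides the shell and the picture viewer there is one more tool, called in YAML: its name, and indented under it one key for each argument. servo_tool: Moves the arm, as the interface text tells. Its arguments: {"type":"object","properties":{"increments":{"type":"array","items":{"type":"object","properties":{"xyz":{"type":"array","items":{"type":"number"}},"turn":{"type":"number"}}}},"jaw":{"type":"number"}},"required":["increments"]}

```bash
mkdir -p pics; ls; python3 - <<'E'
from rig import bot
import cv2,numpy as np
s=bot.sense();print({k:np.round(v,3).tolist() for k,v in s.items()},bot.pinch_z)
for n in("scene","top"):
    p=bot.snapshot(n);cv2.imwrite(f"pics/{n}0.png",p["pixels"]);np.savez(f"{n}0.npz",**p);print(np.round(p["mtx"],1).tolist(),np.round(p["extrinsics"],3).tolist())
E
```

```text
pics
{'t': 0.0, 'q': [1.088, 0.151, 1.438, -0.0, 1.554, -0.134], 'dq': [0.001, 0.001, -0.0, 0.0, -0.001, -0.001], 'joint_efforts': [0.001, -71.305, -57.086, -0.0, 0.009, -0.0], 'ee_pos': [0.196, 0.54, 0.206], 'tcp_rot': [-3.14, -0.0, 2.793], 'ft_force': [-0.52, -0.493, -0.359], 'wrist_torque': [0.01, 0.035, -0.013], 'grasp_force': 0.0, 'width': 0.085} 0.0187
[[394.2, 0.0, 253.0], [0.0, 394.2, 191.2], [0.0, 0.0, 1.0]] [[0.743, -0.338, 0.577, -0.021], [-0.669, -0.348, 0.657, -0.563], [-0.021, -0.874, -0.485, 0.452], [0.0, 0.0, 0.0, 1.0]]
[[366.9, 0.0, 255.9], [0.0, 366.9, 192.7], [0.0, 0.0, 1.0]] [[0.005, -0.995, 0.096, 0.401], [-1.0, -0.006, -0.014, 0.02], [0.014, -0.096, -0.995, 0.917], [0.0, 0.0, 0.0, 1.0]]
```

View pics/top0.png

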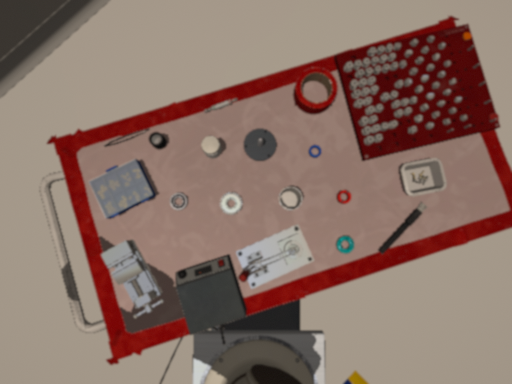

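View pics/scene0.png

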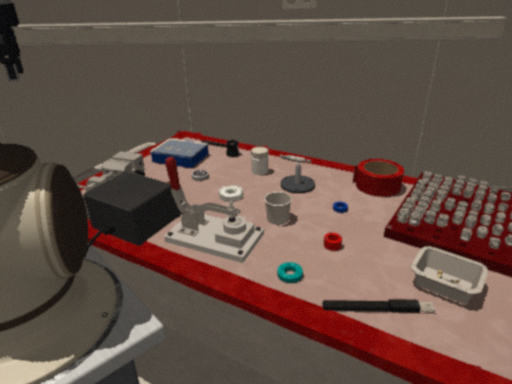

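The top view shows gear (231,203), bearing (178,200), sleeve (315,151), collar (344,197), stand (260,144). The things to avoid are the cup (291,198), jar (211,146), loupe (158,140) and the turquoise decoy (345,243). The scene view agrees with this, and the clamp and box sit near the base.

```bash
cat > h.py <<'E'
import cv2,numpy as np
from rig import bot
def ray(p,uv,z):
    """pixel -> world point on the plane at height z"""
    d=p["extrinsics"][:3,:3]@np.linalg.inv(p["mtx"])@np.array([uv[0],uv[1],1.]);o=p["extrinsics"][:3,3]
    return o+d*(z-o[2])/d[2]
def cloud(p):
    h,w=p["z_map"].shape;u,v=np.meshgrid(np.arange(w),np.arange(h));zz=p["z_map"]
    c=np.stack([u,v,np.ones_like(u)],-1)@np.linalg.inv(p["mtx"]).T*zz[...,None]
    return c@p["extrinsics"][:3,:3].T+p["extrinsics"][:3,3]
def blob(mask,seed,r=40):
    """contour nearest to seed -> enclosing circle and ellipse"""
    cs=cv2.findContours(mask.astype(np.uint8),cv2.RETR_EXTERNAL,cv2.CHAIN_APPROX_NONE)[0]
    cs=[c for c in cs if len(c)>=8]
    c=min(cs,key=lambda c:np.hypot(*(np.mean(c[:,0],0)-seed)))
    return cv2.fitEllipse(cv2.convexHull(c)) if len(cv2.convexHull(c))>=5 else None
E
python3 - <<'E'
from h import *
p=dict(np.load("top0.npz"));c=cloud(p)
S=dict(gear=(231,203,.014),bearing=(178,200,.012),sleeve=(315,151,.012),collar=(344,197,.02),stand=(260,144,.008),cup=(291,198,.05),jar=(211,146,.061),loupe=(158,140,.038))
hsv=cv2.cvtColor(p["pixels"],cv2.COLOR_BGR2HSV)
for n,(u,v,z) in S.items():
    m=np.zeros(hsv.shape[:2],bool);w=c[...,2]
    r=22
    sl=np.s_[v-r:v+r,u-r:u+r]
    m[sl]=w[sl]>max(.004,z-.007)
    e=blob(m,(u,v))
    print(n,np.round(e,1) if 0 else [np.round(x,1) for x in e],np.round(ray(p,e[0],z),4), "zmax",round(float(np.percentile(w[sl],98)),3),"zbench",round(float(np.median(w[sl][w[sl]<.01])),4))
# tall stuff
for (u,v) in [(245,275),(130,275),(210,290),(316,90),(400,120)]:
    q=c[v-20:v+20,u-20:u+20];print((u,v),np.round(q[q[...,2].argmax()//40,q[...,2].argmax()%40],3))
E
```

```text
gear [array([230.1, 202.8]), array([22., 23.]), np.float64(102.8)] [0.4634 0.0714 0.014 ] zmax 0.017 zbench 0.0009
bearing [array([177.9, 200.9]), array([17.4, 18.4]), np.float64(127.0)] [0.4675 0.2001 0.012 ] zmax 0.014 zbench 0.001
sleeve [array([314.3, 150.6]), array([12.2, 12.7]), np.float64(58.2)] [ 0.5962 -0.1383  0.012 ] zmax 0.013 zbench 0.001
collar [array([343.5, 196.1]), array([13.2, 13.8]), np.float64(90.3)] [ 0.4812 -0.2079  0.02  ] zmax 0.021 zbench 0.0009
stand [array([259.2, 143.9]), array([32.7, 33.2]), np.float64(68.9)] [6.131e-01 1.000e-04 8.000e-03] zmax 0.045 zbench 0.0025
cup [array([289.8, 197.8]), array([23.3, 23.9]), np.float64(139.5)] [ 0.4737 -0.0722  0.05  ] zmax 0.05 zbench 0.0011
jar [array([209.6, 144.4]), array([17.7, 18.7]), np.float64(163.5)] [0.5986 0.1187 0.061 ] zmax 0.064 zbench 0.0011
loupe [array([155.3, 138.4]), array([14.1, 14.6]), np.float64(106.5)] [0.6177 0.2537 0.038 ] zmax 0.039 zbench 0.0015
(245, 275) [0.401 0.02  0.917]
(130, 275) [0.401 0.02  0.917]
(210, 290) [0.401 0.02  0.917]
(316, 90) [0.401 0.02  0.917]
(400, 120) [0.401 0.02  0.917]
```

servo_tool:
  increments:
    - {"turn": -1}
    - {"turn": -1}
    - {"turn": -1}
    - {"turn": -1}
    - {"xyz": [-0.55,-0.97,0]}
    - {"xyz": [-0.55,-0.97,0]}
    - {"xyz": [-0.55,-0.97,0]}
    - {"xyz": [-0.55,-0.97,0]}
    - {"xyz": [-0.55,-0.97,0]}
    - {"xyz": [-0.55,-0.97,0]}
    - {"xyz": [-0.55,-0.97,0]}
    - {"xyz": [-0.55,-0.97,0]}
    - {"xyz": [-0.55,-0.97,0]}
    - {"xyz": [-0.55,-0.97,0]}
    - {"xyz": [-0.55,-0.97,0]}
    - {"xyz": [-0.55,-0.97,0]}
    - {"xyz": [-0.55,-0.97,0]}
    - {"xyz": [-0.55,-0.97,0]}
    - {"xyz": [-0.55,-0.97,0]}
    - {"xyz": [-0.55,-0.97,0]}

```text
invalid input at $.increments[0]: expected keys xyz, turn
```

servo_tool:
  increments:
    - {}
    - {}

```text
invalid input at $.increments[0]: expected keys xyz, turn
```

```bash
python3 - <<'E'
from h import *
p=bot.snapshot("wrist");cv2.imwrite("pics/w1.png",p["pixels"]);np.savez("w1.npz",**p);print(np.round(p["extrinsics"],3).tolist(),np.round(p["mtx"],1).tolist())
s=bot.sense();print(s["t"],np.round(s["ee_pos"],4),np.round(s["tcp_rot"],4))
E
```

```text
[[0.342, 0.897, 0.28, 0.125], [0.94, -0.326, -0.101, 0.566], [0.0, 0.298, -0.955, 0.373], [0.0, 0.0, 0.0, 1.0]] [[280.1, 0.0, 254.3], [0.0, 280.1, 191.0], [0.0, 0.0, 1.0]]
0.15 [0.1964 0.5402 0.2058] [-3.1406e+00 -1.0000e-04  2.7928e+00]
```

View pics/w1.png

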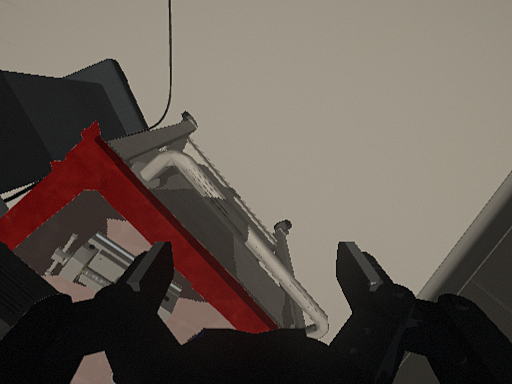

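The move was refused because both keys are required, so the arm hasn't moved yet. The wrist image shows only the bench corner, the rail and the fingers, at about (155,270) and (355,270).

servo_tool:
  increments:
    - {"xyz": [0,0,0],"turn": -1}
    - {"xyz": [0,0,0],"turn": -1}
    - {"xyz": [0,0,0],"turn": -1}
    - {"xyz": [0,0,0],"turn": -1}
    - {"xyz": [-0.55,-0.97,0],"turn": 0}
    - {"xyz": [-0.55,-0.97,0],"turn": 0}
    - {"xyz": [-0.55,-0.97,0],"turn": 0}
    - {"xyz": [-0.55,-0.97,0],"turn": 0}
    - {"xyz": [-0.55,-0.97,0],"turn": 0}
    - {"xyz": [-0.55,-0.97,0],"turn": 0}
    - {"xyz": [-0.55,-0.97,0],"turn": 0}
    - {"xyz": [-0.55,-0.97,0],"turn": 0}
    - {"xyz": [-0.55,-0.97,0],"turn": 0}
    - {"xyz": [-0.55,-0.97,0],"turn": 0}
    - {"xyz": [-0.55,-0.97,0],"turn": 0}
    - {"xyz": [-0.55,-0.97,0],"turn": 0}
    - {"xyz": [-0.55,-0.97,0],"turn": 0}
    - {"xyz": [-0.55,-0.97,0],"turn": 0}
    - {"xyz": [-0.55,-0.97,0],"turn": 0}
    - {"xyz": [0,0,0],"turn": 0}

```text
t: 1.82
ee_pos: [0.446, 0.0998, 0.2059]
tcp_rot: [-3.14, -0.0, 3.138]
ft_force: [0.5, 1.0, 0.1]
width: 0.0857
grasp_force: 0.0
```

servo_tool:
  increments:
    - {"xyz": [0,0,0],"turn": 0}
    - {"xyz": [0,0,0],"turn": 0}

```text
t: 1.98
ee_pos: [0.4439, 0.1041, 0.2061]
tcp_rot: [3.141, -0.0, 3.141]
ft_force: [-0.6, 0.6, 0.9]
width: 0.0852
grasp_force: 0.0
```

```bash
python3 - <<'E'
from h import *
p=bot.snapshot("wrist");cv2.imwrite("pics/w2.png",p["pixels"]);np.savez("w2.npz",**p);print(np.round(p["extrinsics"],3).tolist(),np.round(p["mtx"],1).tolist())
s=bot.sense();print(s["t"],np.round(s["ee_pos"],4),np.round(s["tcp_rot"],4))
E
```

```text
[[0.0, 0.955, 0.298, 0.368], [1.0, -0.001, 0.001, 0.104], [0.001, 0.298, -0.955, 0.373], [0.0, 0.0, 0.0, 1.0]] [[280.1, 0.0, 254.3], [0.0, 280.1, 191.0], [0.0, 0.0, 1.0]]
2.0333 [0.4437 0.1045 0.2062] [ 3.1415e+00 -3.0000e-04 -3.1409e+00]
```

View pics/w2.png

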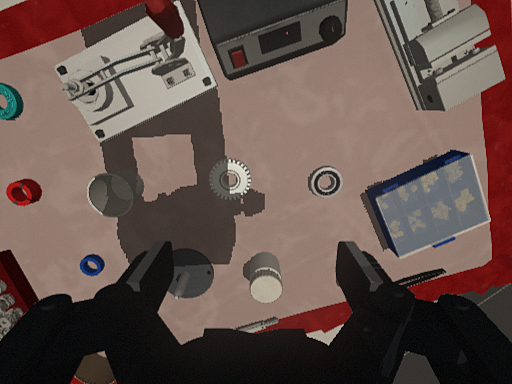

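The wrist view shows the gear at (231,180), half in shadow, the bearing at (325,181), the sleeve at (92,265), the collar at (23,192), the cup at (110,195), the jar at (265,275) and the stand at (190,272). I'll measure from this one as well.

```bash
cat >> h.py <<'E'
def locate(p,uv,z,r=30):
    w=cloud(p)[...,2];u,v=uv;m=np.zeros(w.shape,bool);sl=np.s_[max(v-r,0):v+r,max(u-r,0):u+r]
    m[sl]=(w[sl]>max(.004,z-.006))&(w[sl]<z+.012)
    e=blob(m,uv);return ray(p,e[0],z),e
E
python3 - <<'E'
from h import *
p=dict(np.load("w2.npz"))
for n,uv,z in [("gear",(231,180),.014),("bearing",(325,181),.012),("sleeve",(92,265),.012),("collar",(23,192),.02)]:
    x,e=locate(p,uv,z,26);print(n,np.round(x,4),np.round(e[0],1),np.round(e[1],1))
E
```

```text
gear [0.4641 0.072  0.014 ] [229.7 179.4] [40.6 41.7]
bearing [0.4686 0.2007 0.012 ] [326.1 182.3] [31.  33.2]
sleeve [ 0.5964 -0.136   0.012 ] [ 91.  266.1] [19.5 22.8]
collar [ 0.4816 -0.2053  0.02  ] [ 20.2 193.6] [23.6 28.8]
```

servo_tool:
  increments:
    - {"xyz": [-0.34,-0.54,0.8],"turn": 0}
    - {"xyz": [-0.34,-0.54,0.8],"turn": 0}
    - {"xyz": [0,0,0.9],"turn": 0}
    - {"xyz": [0,0,0.9],"turn": 0}
    - {"xyz": [0,0,0.9],"turn": 0}
    - {"xyz": [0,0,0.9],"turn": 0}
    - {"xyz": [0,0,0.5],"turn": 0}
    - {"xyz": [0,0,0.5],"turn": 0}
    - {"xyz": [0,0,0],"turn": 0}
    - {"xyz": [0,0,0],"turn": 0}
    - {"xyz": [0,0,0],"turn": 0}
    - {"xyz": [0,0,0],"turn": 0}

```text
t: 3.03
ee_pos: [0.4651, 0.0719, 0.0215]
tcp_rot: [-3.141, 0.002, -3.141]
ft_force: [0.4, 0.7, 0.5]
width: 0.0854
grasp_force: 0.0
```

servo_tool:
  increments:
    - {"xyz": [0.03,0,0.3],"turn": 0}
    - {"xyz": [0,0,0.3],"turn": 0}
    - {"xyz": [0,0,0.12],"turn": 0}
    - {"xyz": [0,0,0],"turn": 0}
    - {"xyz": [0,0,0],"turn": 0}

```text
t: 3.45
ee_pos: [0.4634, 0.0715, -0.0016]
tcp_rot: [-3.142, -0.001, -3.141]
ft_force: [-0.8, 0.2, 0.2]
width: 0.0853
grasp_force: 0.0
```

servo_tool:
  increments:
    - {"xyz": [0,0,0],"turn": 0}
    - {"xyz": [0,0,0],"turn": 0}
    - {"xyz": [0,0,0],"turn": 0}
    - {"xyz": [0,0,0],"turn": 0}
    - {"xyz": [0,0,0],"turn": 0}
    - {"xyz": [0,0,0],"turn": 0}
    - {"xyz": [0,0,0],"turn": 0}
    - {"xyz": [0,0,0],"turn": 0}
    - {"xyz": [0,0,0],"turn": 0}
    - {"xyz": [0,0,0],"turn": 0}
  jaw: 1

```text
t: 4.28
ee_pos: [0.4637, 0.0715, -0.0013]
tcp_rot: [-3.142, 0.0, -3.141]
ft_force: [-0.1, -0.5, -0.4]
width: -0.0002
grasp_force: 0.0
```

```bash
python3 - <<'E'
from h import *
p=bot.snapshot("wrist");q=bot.snapshot("top")["pixels"]
cv2.imwrite("pics/w3.png",np.hstack([p["pixels"][:,:],cv2.resize(q[150:270,170:290],(288,288)) if 0 else cv2.copyMakeBorder(cv2.resize(q[140:260,170:290],(288,288)),0,96,0,0,cv2.BORDER_CONSTANT)]))
s=bot.sense();print(np.round(s["ee_pos"],4),s["width"])
E
```

```text
[ 0.4636  0.0715 -0.0013] 9.532285396928341e-05
```

View pics/w3.png

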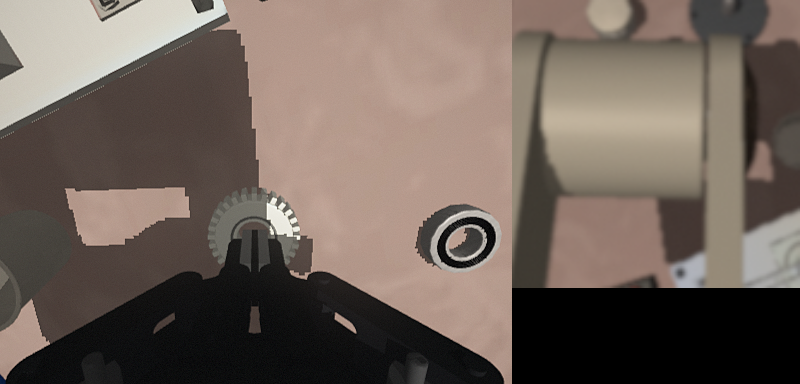

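The fingers shut over the gear without gripping it: it sits at (254,232) and the tips at about (258,240). I'll read the fingertip height from the depth map.

```bash
python3 - <<'E'
from h import *
p=bot.snapshot("wrist");c=cloud(p)
for u in (248,254,262):
    for v in (200,215,225,232,238,242,250,260,270): print((u,v),np.round(c[v,u],4),end=" ")
    print()
q=bot.snapshot("scene");cv2.imwrite("pics/s3.png",cv2.resize(q["pixels"][120:270,150:350],(800,600),interpolation=cv2.INTER_CUBIC))
E
```

```text
(248, 200) [0.4414 0.068  0.0117] (248, 215) [0.4501 0.068  0.0135] (248, 225) [ 4.626e-01  6.770e-02 -2.000e-04] (248, 232) [0.4529 0.0684 0.0304] (248, 238) [0.4531 0.0685 0.0368] (248, 242) [0.4533 0.0686 0.0408] (248, 250) [0.4536 0.0687 0.0482] (248, 260) [0.4535 0.0689 0.0572] (248, 270) [0.4517 0.0691 0.0677] 
(254, 200) [0.441  0.0715 0.0128] (254, 215) [0.4501 0.0715 0.0135] (254, 225) [4.624e-01 7.150e-02 3.000e-04] (254, 232) [0.4527 0.0715 0.0308] (254, 238) [0.4529 0.0715 0.0372] (254, 242) [0.453  0.0715 0.0414] (254, 250) [0.4523 0.0715 0.0505] (254, 260) [0.4535 0.0715 0.0572] (254, 270) [0.4556 0.0715 0.0618] 
(262, 200) [0.441  0.0762 0.0128] (262, 215) [0.4505 0.0762 0.0125] (262, 225) [ 4.627e-01  7.670e-02 -3.000e-04] (262, 232) [0.4532 0.0758 0.0298] (262, 238) [0.4526 0.0756 0.0379] (262, 242) [0.4533 0.0755 0.0408] (262, 250) [0.4528 0.0753 0.0497] (262, 260) [0.4531 0.075  0.0579] (262, 270) [0.4519 0.0748 0.0675]
```

View pics/s3.png

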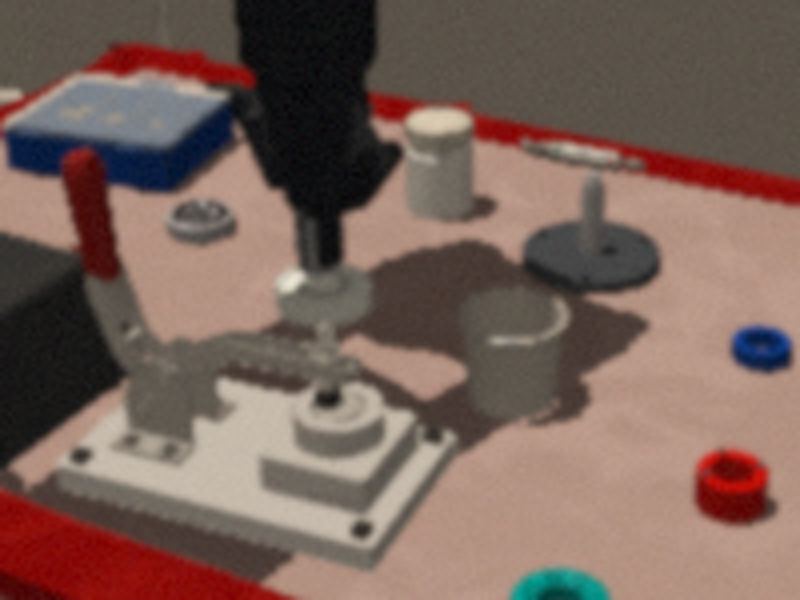

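```bash
python3 - <<'E'
from h import *
p=dict(np.load("w2.npz"));c=cloud(p)
for u,v in [(168,246),(165,243),(160,250),(345,246),(350,250)]: print("open",(u,v),np.round(c[v,u]-[.4437,.1045,.2062],4))
p=bot.snapshot("wrist");c=cloud(p)
for v in range(222,234): print(v,np.round(c[v,256],4))
q=bot.snapshot("scene");c=cloud(q)
for v in range(170,200,2): print(v,np.round(c[v,230],4),q["pixels"][v,230])
E
```

```text
open (168, 246) [-0.0085 -0.0428  0.0431]
open (165, 243) [-0.0101 -0.0442  0.0431]
open (160, 250) [-0.0104 -0.0443  0.0504]
open (345, 246) [-0.0108  0.043   0.0475]
open (350, 250) [-0.0101  0.0446  0.0501]
222 [4.603e-01 7.280e-02 3.000e-04]
223 [4.611e-01 7.280e-02 1.000e-04]
224 [0.4615 0.0728 0.0007]
225 [ 0.4628  0.0728 -0.0007]
226 [0.4628 0.0728 0.001 ]
227 [4.639e-01 7.280e-02 1.000e-04]
228 [4.645e-01 7.280e-02 3.000e-04]
229 [0.4651 0.0728 0.0006]
230 [0.4534 0.0726 0.0267]
231 [0.4532 0.0726 0.0285]
232 [0.4527 0.0726 0.0308]
233 [0.4527 0.0726 0.032 ]
170 [0.4555 0.0543 0.0747] [18 20 13]
172 [0.4514 0.0494 0.073 ] [15 16 14]
174 [0.4571 0.0571 0.0633] [18 15 15]
176 [0.4562 0.0564 0.059 ] [16 15 11]
178 [0.4564 0.057  0.0537] [24 22 23]
180 [0.4558 0.0567 0.049 ] [19 21 20]
182 [0.4567 0.0583 0.0431] [23 21 19]
184 [0.4564 0.0582 0.0382] [25 25 25]
186 [0.4552 0.0571 0.0339] [35 38 40]
188 [0.4597 0.0633 0.0247] [74 82 86]
190 [0.4711 0.0786 0.0091] [100 109 113]
192 [0.471  0.0789 0.0037] [ 93 103 107]
194 [0.4547 0.0581 0.0131] [83 93 97]
196 [0.4487 0.0507 0.0133] [ 96 108 113]
198 [0.4468 0.0486 0.0097] [ 97 109 113]
```

The cameras show the shut fingertips sitting about 27 mm behind the reported TCP, and about 42 mm behind when open. I'll allow for that: reopen, then go lower in guarded steps.

servo_tool:
  increments:
    - {"xyz": [0,0,0],"turn": 0}
    - {"xyz": [0,0,0],"turn": 0}
    - {"xyz": [0,0,0],"turn": 0}
    - {"xyz": [0,0,0],"turn": 0}
    - {"xyz": [0,0,0],"turn": 0}
    - {"xyz": [0,0,0],"turn": 0}
    - {"xyz": [0,0,0],"turn": 0}
    - {"xyz": [0,0,0],"turn": 0}
    - {"xyz": [0,0,0.25],"turn": 0}
    - {"xyz": [0,0,0.25],"turn": 0}
    - {"xyz": [0,0,0.2],"turn": 0}
    - {"xyz": [0,0,0.2],"turn": 0}
    - {"xyz": [0,0,0],"turn": 0}
    - {"xyz": [0,0,0],"turn": 0}
  jaw: 0

```text
t: 5.75
ee_pos: [0.4633, 0.0715, -0.0288]
tcp_rot: [-3.141, -0.001, -3.141]
ft_force: [-0.2, -0.2, -0.9]
width: 0.0856
grasp_force: 0.0
```

servo_tool:
  increments:
    - {"xyz": [0,0,0],"turn": 0}
    - {"xyz": [0,0,0],"turn": 0}
    - {"xyz": [0,0,0],"turn": 0}
    - {"xyz": [0,0,0],"turn": 0}
    - {"xyz": [0,0,0],"turn": 0}
    - {"xyz": [0,0,0],"turn": 0}
    - {"xyz": [0,0,0],"turn": 0}
    - {"xyz": [0,0,0],"turn": 0}
  jaw: 1

```text
t: 6.42
ee_pos: [0.4639, 0.0715, -0.0275]
tcp_rot: [-3.141, 0.001, -3.141]
ft_force: [-4.5, -0.1, 10.6]
width: 0.0533
grasp_force: 61.5
```

servo_tool:
  increments:
    - {"xyz": [0,0,-0.3],"turn": 0}
    - {"xyz": [0,0,-0.7],"turn": 0}
    - {"xyz": [0,0,-1],"turn": 0}
    - {"xyz": [0,0,-1],"turn": 0}
    - {"xyz": [0,0,0],"turn": 0}
    - {"xyz": [0,0,0],"turn": 0}
    - {"xyz": [0,0,0],"turn": 0}

```text
t: 7.0
ee_pos: [0.4634, 0.0715, 0.0615]
tcp_rot: [-3.141, -0.0, -3.141]
ft_force: [-0.6, -0.6, -0.7]
width: 0.0528
grasp_force: 63.7
```

```bash
python3 - <<'E'
from h import *
for n in ("top","scene"):
    p=dict(np.load(n+"0.npz"));c=cloud(p)
    near=np.hypot(c[...,0]-.613,c[...,1])
    m=(near<.06)&(c[...,2]>.004)&(c[...,2]<.014)
    f=c[m];print(n,"foot pts",m.sum(),"mid-extent",np.round([(f[:,i].min()+f[:,i].max())/2 for i in (0,1)],4))
    a=c[(near<.03)&(c[...,2]>.02)];print("arbor mean/min/max",len(a),np.round(a.mean(0),4),np.round(a.min(0),4),np.round(a.max(0),4))
    # foot ellipse by dark colour
    g=p["pixels"].max(2)<95
    mm=((near<.05)&(c[...,2]>.004)&(c[...,2]<.015));e=cv2.fitEllipse(cv2.convexHull(np.argwhere(mm)[:,::-1].astype(np.int32)))
    print("ellipse",np.round(e[0],1),np.round(e[1],1),np.round(ray(p,e[0],.008),4))
s=bot.sense();print(s["t"],np.round(s["ee_pos"],4),s["width"],s["grasp_force"])
p=bot.snapshot("wrist");cv2.imwrite("pics/w4.png",p["pixels"]);np.savez("w4.npz",**p)
E
```

```text
top foot pts 834 mid-extent [0.6128 0.0031]
arbor mean/min/max 42 [6.103e-01 5.000e-04 4.700e-02] [ 0.6058 -0.0064  0.0206] [0.6166 0.0064 0.0608]
ellipse [259.5 143.8] [33.8 38.8] [ 0.6135 -0.0008  0.008 ]
scene foot pts 443 mid-extent [ 0.6132 -0.0025]
arbor mean/min/max 88 [ 0.6103 -0.0049  0.0394] [ 0.6049 -0.0096  0.0201] [0.6185 0.0014 0.0599]
ellipse [296.8 183.4] [17.2 34.8] [ 0.608  -0.0063  0.008 ]
7.0 [0.4634 0.0715 0.0615] 0.05283109754729588 63.69577640667558
```

View pics/w4.png

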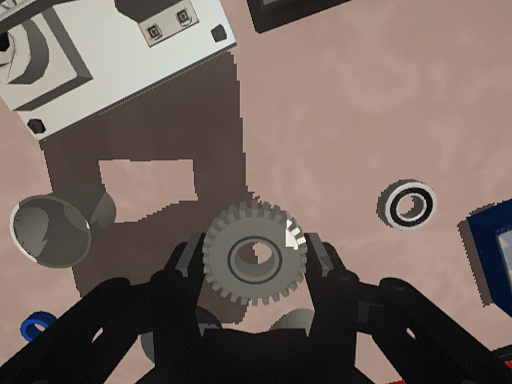

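The gear is held level between the fingers, with its centre at (254,253). I'll work out its offset from the TCP.

```bash
python3 - <<'E'
from h import *
p=dict(np.load("w4.npz"));c=cloud(p)
w=c[200:300,200:310];z=w[...,2];print("top z",np.round(np.median(z[(z>.08)&(z<.12)]),4))
m=np.zeros(c.shape[:2],bool);m[225:285,225:285]=c[225:285,225:285,2]<.085
x,y=np.argwhere(m)[:,1],np.argwhere(m)[:,0]
m=(c[...,2]>.098)&(c[...,2]<.108)&(np.hypot(c[...,0]-.4634,c[...,1]-.0715)<.03)
e=cv2.fitEllipse(cv2.convexHull(np.argwhere(m)[:,::-1].astype(np.int32)));zt=np.median(c[...,2][m])
print(zt,np.round(e[0],1),np.round(e[1],1),np.round(ray(p,e[0],zt),4))
E
```

```text
top z 0.1023
0.10244347874661835 [254.3 256.2] [ 98.6 119.1] [0.4617 0.0717 0.1024]
```

servo_tool:
  increments:
    - {"xyz": [-0.3,-0.4,0],"turn": 0}
    - {"xyz": [-0.6,-0.6,0],"turn": 0}
    - {"xyz": [-0.9,-0.6,0],"turn": 0}
    - {"xyz": [-1,-0.5,0],"turn": 0}
    - {"xyz": [-1,-0.28,0],"turn": 0}
    - {"xyz": [-0.8,0,0],"turn": 0}
    - {"xyz": [-0.42,0,0],"turn": 0}
    - {"xyz": [0,0,0],"turn": 0}
    - {"xyz": [0,0,0],"turn": 0}
    - {"xyz": [0,0,0],"turn": 0}
    - {"xyz": [0,0,0],"turn": 0}

```text
t: 7.97
ee_pos: [0.6133, 0.0003, 0.0614]
tcp_rot: [3.142, -0.001, -3.141]
ft_force: [0.4, 0.1, -1.0]
width: 0.053
grasp_force: 63.7
```

```bash
python3 - <<'E'
from h import *
s=bot.sense();print(s["t"],np.round(s["ee_pos"],4),s["width"],s["grasp_force"])
p=bot.snapshot("wrist");q=bot.snapshot("scene");np.savez("w5.npz",**p)
cv2.imwrite("pics/w5.png",np.vstack([np.hstack([p["pixels"][150:350,130:390],]).repeat(1,0),cv2.resize(q["pixels"][90:210,220:376],(260,200))]).astype(np.uint8))
E
```

```text
7.9667 [6.133e-01 3.000e-04 6.140e-02] 0.05301769834289102 63.68175722658634
```

View pics/w5.png

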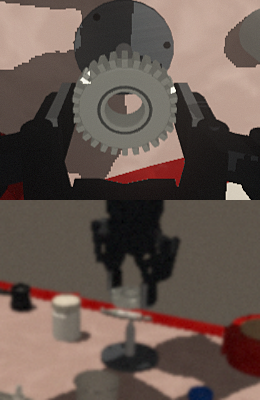

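The wrist view shows the gear above the stand at crop (124,105), with the foot and arbor peeking out behind it at (123,45). I'll measure the arbor and foot from this view.

```bash
python3 - <<'E'
from h import *
p=dict(np.load("w5.npz"));c=cloud(p)
near=np.hypot(c[...,0]-.613,c[...,1])
a=c[(near<.02)&(c[...,2]>.012)&(c[...,2]<.062)];print(len(a),np.round(a.mean(0),4),np.round(a.min(0),4),np.round(a.max(0),4))
# foot rim circle: foot-top points, outer rim by angle, least squares
f=c[(near<.055)&(c[...,2]>.0055)&(c[...,2]<.0095)][:,:2]
ang=np.degrees(np.arctan2(f[:,1],f[:,0]-.613)).round(-1);R=[]
for t in np.unique(ang):
    g=f[ang==t];R.append(g[np.hypot(g[:,0]-.613,g[:,1]).argmax()]+0)
R=np.array(R);R=R[np.hypot(R[:,0]-.613,R[:,1])>.038]
from scipy.optimize import least_squares
print(len(R),np.round(least_squares(lambda q:np.hypot(*(R-q[:2]).T)-.042,[.613,0],loss="soft_l1",f_scale=.001).x,4))
E
```

```text
152 [6.091e-01 3.000e-04 2.510e-02] [ 0.6075 -0.0062  0.0121] [0.6133 0.0069 0.0428]
29 [ 0.6147 -0.    ]
```

servo_tool:
  increments:
    - {"xyz": [-0.05,0,0.3],"turn": 0}
    - {"xyz": [0,0,0.3],"turn": 0}
    - {"xyz": [0,0,0.3],"turn": 0}
    - {"xyz": [0,0,0.3],"turn": 0}
    - {"xyz": [0,0,0.2],"turn": 0}
    - {"xyz": [0,0,0.2],"turn": 0}
    - {"xyz": [0,0,0],"turn": 0}
    - {"xyz": [0,0,0],"turn": 0}

```text
t: 8.73
ee_pos: [0.6156, 0.0001, 0.0134]
tcp_rot: [-3.142, -0.001, -3.141]
ft_force: [-0.6, -0.2, -0.9]
width: 0.053
grasp_force: 63.7
```

servo_tool:
  increments:
    - {"xyz": [0.01,0,0.25],"turn": 0}
    - {"xyz": [0,0,0.25],"turn": 0}
    - {"xyz": [0,0,0.25],"turn": 0}
    - {"xyz": [0,0,0.2],"turn": 0}
    - {"xyz": [0,0,0.1],"turn": 0}
    - {"xyz": [0,0,0],"turn": 0}
    - {"xyz": [0,0,0],"turn": 0}
    - {"xyz": [0,0,0],"turn": 0}

```text
t: 9.4
ee_pos: [0.6156, 0.0001, -0.0175]
tcp_rot: [-3.141, 0.0, -3.141]
ft_force: [0.6, -0.1, -0.4]
width: 0.0531
grasp_force: 63.7
```

servo_tool:
  increments:
    - {"xyz": [0,0,0.05],"turn": 0}
    - {"xyz": [0,0,0],"turn": 0}
    - {"xyz": [0,0,0],"turn": 0}

```text
t: 9.65
ee_pos: [0.6155, 0.0001, -0.0192]
tcp_rot: [-3.141, 0.0, -3.141]
ft_force: [-0.8, -0.1, -0.6]
width: 0.0528
grasp_force: 63.7
```

servo_tool:
  increments:
    - {"xyz": [0,0,0],"turn": 0}
    - {"xyz": [0,0,0],"turn": 0}
    - {"xyz": [0,0,0],"turn": 0}
    - {"xyz": [0,0,0],"turn": 0}
    - {"xyz": [0,0,0],"turn": 0}
    - {"xyz": [0,0,0],"turn": 0}
    - {"xyz": [0,0,-0.3],"turn": 0}
    - {"xyz": [0,0,-0.7],"turn": 0}
    - {"xyz": [0,0,-1],"turn": 0}
    - {"xyz": [0,0,-1],"turn": 0}
    - {"xyz": [0,0,-0.9],"turn": 0}
    - {"xyz": [0.6,-0.9,0],"turn": 0}
    - {"xyz": [0.6,-0.9,0],"turn": 0}
    - {"xyz": [0.6,-0.9,0],"turn": 0}
    - {"xyz": [0.6,-0.9,0],"turn": 0}
    - {"xyz": [0.6,-0.9,0],"turn": 0}
    - {"xyz": [0,0,0],"turn": 0}
    - {"xyz": [0,0,0],"turn": 0}
    - {"xyz": [0,0,0],"turn": 0}
  jaw: 0

```text
t: 11.23
ee_pos: [0.5258, -0.1348, 0.0984]
tcp_rot: [-3.141, 0.001, 3.141]
ft_force: [0.6, 0.1, -0.5]
width: 0.0855
grasp_force: 0.0
```

```bash
python3 - <<'E'
from h import *
s=bot.sense();print(s["t"],np.round(s["ee_pos"],4),s["width"],s["grasp_force"])
p=bot.snapshot("wrist");np.savez("w6.npz",**p);cv2.imwrite("pics/w6.png",p["pixels"])
E
```

```text
11.2333 [ 0.5258 -0.1348  0.0984] 0.08546964173523604 0.0
```

View pics/w6.png

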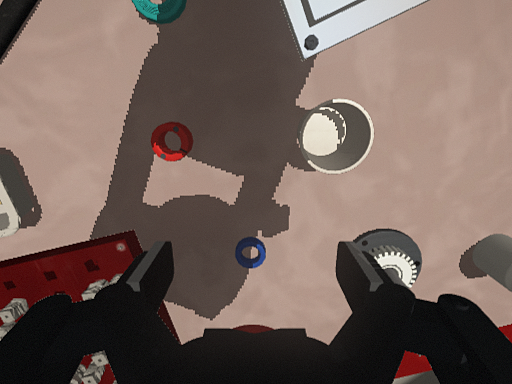

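The gear is on the stand at (395,265). The sleeve is at (250,252), between the fingers, and the collar at (172,141).

```bash
cat >> h.py <<'E'
def bycolor(p,uv,z,r,lo,hi):
    """centre of a coloured ring: hull ellipse of its top-face points"""
    hsv=cv2.cvtColor(p["pixels"],cv2.COLOR_BGR2HSV);c=cloud(p);u,v=uv
    m=cv2.inRange(hsv,lo,hi)>0;k=np.zeros_like(m);k[max(v-r,0):v+r,max(u-r,0):u+r]=True
    m&=k&(abs(c[...,2]-z)<.004);q=np.argwhere(m)[:,::-1].astype(np.int32)
    e=cv2.fitEllipse(cv2.convexHull(q));return ray(p,e[0],z),e,np.median(c[...,2][m])
E
python3 - <<'E'
from h import *
p=dict(np.load("w6.npz"))
for n,uv,z,lo,hi in [("sleeve",(250,252),.012,(100,80,20),(130,255,255)),("collar",(172,141),.02,(0,120,20),(8,255,255))]:
    x,e,zz=bycolor(p,uv,z,28,lo,hi);print(n,np.round(x,4),np.round(e[0],1),np.round(e[1],1),zz)
    x,e=locate(p,uv,z,28);print(n,np.round(x,4),np.round(e[0],1),np.round(e[1],1))
c=cloud(p);near=np.hypot(c[...,0]-.614,c[...,1])
a=c[(near<.035)&(c[...,2]>.012)&(c[...,2]<.03)];print("gear top z",np.round(np.median(a[:,2]),4),np.round(a.min(0),4),np.round(a.max(0),4))
q=c[240:330,60:170];q=q[q[...,2]>.01];print("tray",np.round(q[q[:,0]>.58][:,1].max(),3),q[:,2].max())
E
```

```text
sleeve [ 0.5962 -0.1386  0.012 ] [250.2 253.7] [27.6 29.9] 0.011377655748072951
sleeve [ 0.5962 -0.1388  0.012 ] [250.1 253.7] [29.1 30.8]
collar [ 0.4818 -0.208   0.02  ] [169.8 141.8] [36.7 39.5] 0.019189884898476603
collar [ 0.482  -0.2078  0.02  ] [170.1 142. ] [37.2 40. ]
gear top z 0.0216 [ 0.5881 -0.0178  0.012 ] [0.6288 0.0285 0.0299]
tray -0.23 0.26534487375321764
```

servo_tool:
  increments:
    - {"xyz": [-0.7,-0.13,0.3],"turn": 0}
    - {"xyz": [-0.9,0,0.6],"turn": 0}
    - {"xyz": [-0.75,0,0.6],"turn": 0}
    - {"xyz": [0,0,0.7],"turn": 0}
    - {"xyz": [0,0,0.6],"turn": 0}
    - {"xyz": [0,0,0.5],"turn": 0}
    - {"xyz": [0,0,0],"turn": 0}
    - {"xyz": [0,0,0],"turn": 0}
    - {"xyz": [0,0,0],"turn": 0}

```text
t: 12.03
ee_pos: [0.5967, -0.1384, -0.0002]
tcp_rot: [-3.141, 0.001, -3.141]
ft_force: [0.2, 0.2, 0.7]
width: 0.0853
grasp_force: 0.0
```

servo_tool:
  increments:
    - {"xyz": [0.01,0,0.3],"turn": 0}
    - {"xyz": [0,0,0.3],"turn": 0}
    - {"xyz": [0,0,0.2],"turn": 0}
    - {"xyz": [0,0,0],"turn": 0}
    - {"xyz": [0,0,0],"turn": 0}
    - {"xyz": [0,0,0],"turn": 0}

```text
t: 12.53
ee_pos: [0.5958, -0.1389, -0.0251]
tcp_rot: [-3.141, 0.0, -3.141]
ft_force: [0.0, 0.5, 0.4]
width: 0.0852
grasp_force: 0.0
```

servo_tool:
  increments:
    - {"xyz": [0,0,0],"turn": 0}
    - {"xyz": [0,0,0],"turn": 0}
    - {"xyz": [0,0,0],"turn": 0}
    - {"xyz": [0,0,0],"turn": 0}
    - {"xyz": [0,0,0],"turn": 0}
    - {"xyz": [0,0,0],"turn": 0}
    - {"xyz": [0,0,0],"turn": 0}
    - {"xyz": [0,0,0],"turn": 0}
    - {"xyz": [0,0,0],"turn": 0}
    - {"xyz": [0,0,0],"turn": 0}
  jaw: 1

```text
t: 13.37
ee_pos: [0.5959, -0.1388, -0.0247]
tcp_rot: [-3.141, 0.0, -3.141]
ft_force: [-1.9, 2.2, 7.0]
width: 0.0292
grasp_force: 58.7
```

servo_tool:
  increments:
    - {"xyz": [0,0,-0.3],"turn": 0}
    - {"xyz": [0,0,-0.8],"turn": 0}
    - {"xyz": [0,0,-1],"turn": 0}
    - {"xyz": [0,0,-0.9],"turn": 0}
    - {"xyz": [0,0.4,-0.3],"turn": 0}
    - {"xyz": [-0.1,0.8,0],"turn": 0}
    - {"xyz": [-0.2,1,0],"turn": 0}
    - {"xyz": [-0.2,1,0],"turn": 0}
    - {"xyz": [-0.11,0.9,0],"turn": 0}
    - {"xyz": [0,0.53,0],"turn": 0}
    - {"xyz": [0,0,0],"turn": 0}
    - {"xyz": [0,0,0],"turn": 0}
    - {"xyz": [0,0,0],"turn": 0}
    - {"xyz": [0,0,0],"turn": 0}

```text
t: 14.53
ee_pos: [0.6139, -0.0006, 0.0737]
tcp_rot: [-3.141, -0.0, 3.141]
ft_force: [-0.1, -0.2, 0.0]
width: 0.0291
grasp_force: 59.4
```

```bash
cat > chk.py <<'E'
from h import *
import sys
s=bot.sense();t=s["ee_pos"];print(s["t"],np.round(t,4),s["width"],s["grasp_force"])
p=bot.snapshot("wrist");c=cloud(p);np.savez(sys.argv[1]+".npz",**p)
near=np.hypot(c[...,0]-t[0],c[...,1]-t[1]);D=float(sys.argv[2])/2
lo=float(sys.argv[3])
w=c[(near<D+.002)&(c[...,2]>lo)];h=np.histogram(w[:,2],np.arange(lo,lo+.06,.001));print("z hist",[(round(b,3),int(n)) for n,b in zip(*h) if n>15])
cv2.imwrite("pics/"+sys.argv[1]+".png",np.hstack([p["pixels"][140:340,130:390]]*1))
E
python3 chk.py w7 .032 .08
```

```text
14.5333 [ 6.139e-01 -6.000e-04  7.370e-02] 0.029142351568682143 59.37622971832752
z hist [(np.float64(0.099), 56), (np.float64(0.1), 83), (np.float64(0.101), 80), (np.float64(0.102), 71), (np.float64(0.103), 76), (np.float64(0.104), 86), (np.float64(0.105), 86), (np.float64(0.106), 101), (np.float64(0.107), 115), (np.float64(0.108), 243), (np.float64(0.109), 745), (np.float64(0.11), 445), (np.float64(0.111), 43), (np.float64(0.114), 25), (np.float64(0.116), 19), (np.float64(0.118), 19), (np.float64(0.12), 26), (np.float64(0.121), 25), (np.float64(0.124), 30), (np.float64(0.125), 24), (np.float64(0.126), 19), (np.float64(0.127), 21), (np.float64(0.128), 16), (np.float64(0.129), 29), (np.float64(0.13), 25), (np.float64(0.131), 17), (np.float64(0.132), 21), (np.float64(0.133), 30), (np.float64(0.134), 34), (np.float64(0.135), 111), (np.float64(0.136), 181), (np.float64(0.137), 32), (np.float64(0.138), 31), (np.float64(0.139), 21)]
```

View pics/w7.png

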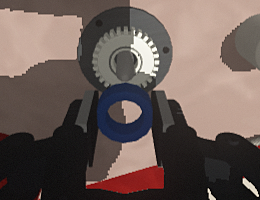

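The sleeve is held level at crop (127,108), and the gear is centred round the arbor at (125,65). Lowering now.

servo_tool:
  increments:
    - {"xyz": [0,0.02,0.3],"turn": 0}
    - {"xyz": [0,0,0.4],"turn": 0}
    - {"xyz": [0,0,0.3],"turn": 0}
    - {"xyz": [0,0,0.3],"turn": 0}
    - {"xyz": [0,0,0.2],"turn": 0}
    - {"xyz": [0,0,0.2],"turn": 0}
    - {"xyz": [0,0,0],"turn": 0}
    - {"xyz": [0,0,0],"turn": 0}
    - {"xyz": [0,0,0],"turn": 0}

```text
t: 15.33
ee_pos: [0.6142, 0.0007, 0.0231]
tcp_rot: [-3.141, 0.001, -3.141]
ft_force: [0.1, -0.8, -0.1]
width: 0.0292
grasp_force: 59.4
```

servo_tool:
  increments:
    - {"xyz": [0,0,0.25],"turn": 0}
    - {"xyz": [0,0,0.25],"turn": 0}
    - {"xyz": [0,0,0.2],"turn": 0}
    - {"xyz": [0,0,0.1],"turn": 0}
    - {"xyz": [0,0,0],"turn": 0}
    - {"xyz": [0,0,0],"turn": 0}
    - {"xyz": [0,0,0],"turn": 0}

```text
t: 15.92
ee_pos: [0.614, 0.0008, -0.0013]
tcp_rot: [-3.142, 0.0, -3.141]
ft_force: [0.1, -0.1, -1.0]
width: 0.0294
grasp_force: 59.4
```

servo_tool:
  increments:
    - {"xyz": [0,0,0],"turn": 0}
    - {"xyz": [0,0,0],"turn": 0}
    - {"xyz": [0,0,0],"turn": 0}
    - {"xyz": [0,0,0],"turn": 0}
    - {"xyz": [0,0,0],"turn": 0}
    - {"xyz": [0,0,0],"turn": 0}
    - {"xyz": [0,0,-0.3],"turn": 0}
    - {"xyz": [0,0,-0.7],"turn": 0}
    - {"xyz": [0,0,-1],"turn": 0}
    - {"xyz": [0,0,-1],"turn": 0}
    - {"xyz": [0.6,0.8,-0.4],"turn": 0}
    - {"xyz": [0.6,0.8,0],"turn": 0}
    - {"xyz": [0.7,0.8,0],"turn": 0}
    - {"xyz": [0.7,0.8,0],"turn": 0}
    - {"xyz": [0.7,0.8,0],"turn": 0}
    - {"xyz": [0.7,0.8,0],"turn": 0}
    - {"xyz": [0.7,0.8,0],"turn": 0}
    - {"xyz": [0.2,0.5,0],"turn": 0}
    - {"xyz": [0,0.5,0],"turn": 0}
    - {"xyz": [0,0,0],"turn": 0}
  jaw: 0

```text
t: 17.58
ee_pos: [0.4665, 0.2008, 0.1017]
tcp_rot: [3.141, 0.001, -3.139]
ft_force: [1.0, -0.5, -1.0]
width: 0.0855
grasp_force: 0.0
```

```bash
python3 - <<'E'
from h import *
s=bot.sense();print(s["t"],np.round(s["q"],3),np.round(s["ee_pos"],4),np.round(s["tcp_rot"],3))
p=bot.snapshot("wrist");np.savez("w8.npz",**p);cv2.imwrite("pics/w8.png",p["pixels"]);c=cloud(p)
near=np.hypot(c[...,0]-.614,c[...,1])
a=c[(near<.015)&(c[...,2]>.024)&(c[...,2]<.04)];print("sleeve top z",np.round(np.median(a[:,2]),4) if len(a) else None,len(a))
q=c[(abs(c[...,0]-.468)<.07)&(c[...,1]>.225)&(c[...,1]<.3)&(c[...,2]>.012)&(c[...,2]<.08)];print("box near pts y",np.round(q[:,1].min(),3),q[:,2].max())
E
```

```text
17.5833 [ 0.254  0.07   1.742  0.     1.328 -1.319] [0.4665 0.2008 0.1017] [ 3.141e+00  1.000e-03 -3.139e+00]
sleeve top z None 0
box near pts y 0.258 0.037550461624380665
```

View pics/w8.png

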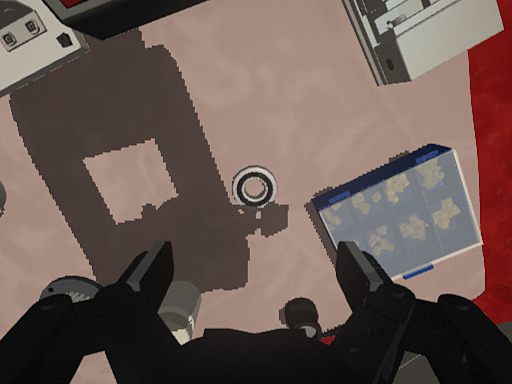

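The bearing is at (254,187), with the blue box edge at about (315,205), too close for open fingers across y. I'll turn the gripper 90° so it closes along x.

servo_tool:
  increments:
    - {"xyz": [0,0,0],"turn": 1}
    - {"xyz": [0,0,0],"turn": 1}
    - {"xyz": [0,0,0],"turn": 1}
    - {"xyz": [0,0,0],"turn": 1}
    - {"xyz": [0,0,0],"turn": 1}
    - {"xyz": [0,0,0],"turn": 1}
    - {"xyz": [0,0,0],"turn": 1}
    - {"xyz": [0,0,0],"turn": 1}
    - {"xyz": [0,0,0],"turn": 1}
    - {"xyz": [0,0,0],"turn": 1}
    - {"xyz": [0,0,0],"turn": 1}
    - {"xyz": [0,0,0],"turn": 1}
    - {"xyz": [0,0,0],"turn": 1}
    - {"xyz": [0,0,0],"turn": 1}
    - {"xyz": [0,0,0],"turn": 1}
    - {"xyz": [0,0,0],"turn": 1}
    - {"xyz": [0,0,0],"turn": 1}
    - {"xyz": [0,0,0],"turn": 1}
    - {"xyz": [0,0,0],"turn": 0}
    - {"xyz": [0,0,0],"turn": 0}

```text
t: 19.3
ee_pos: [0.4671, 0.1981, 0.1009]
tcp_rot: [3.141, 0.0, 1.573]
ft_force: [-0.3, 0.3, -0.1]
width: 0.0858
grasp_force: 0.0
```

```bash
python3 - <<'E'
from h import *
p=dict(np.load("w8.npz"));x,e=locate(p,(254,187),.012,26);print(np.round(x,4),np.round(e[0],1),np.round(e[1],1))
s=bot.sense();print(s["t"],np.round(s["q"],3),np.round(s["ee_pos"],4),np.round(s["tcp_rot"],3))
t=bot.snapshot("top");c=cloud(t);near=np.hypot(c[...,0]-.614,c[...,1])
print("stack top-view z near axis",np.round(np.sort(c[(near>.009)&(near<.016)][:,2]),3))
E
```

```text
[0.468  0.2013 0.012 ] [254.4 188.1] [43.9 45. ]
19.3 [ 0.249  0.071  1.743 -0.     1.328  0.247] [0.4671 0.1981 0.1009] [3.141 0.    1.573]
stack top-view z near axis [0.005 0.009 0.015 0.021 0.021 0.022 0.022 0.022 0.022 0.022 0.023 0.023
 0.024 0.025 0.026 0.026 0.027 0.027 0.029 0.029 0.029 0.03  0.03  0.03
 0.03  0.03  0.031 0.031 0.031 0.031 0.032 0.032 0.032 0.032 0.032 0.032
 0.032 0.032 0.032 0.032 0.032 0.033 0.033 0.033 0.033 0.033 0.034 0.034
 0.034 0.034 0.034 0.034 0.034 0.034 0.034 0.034 0.034 0.035 0.035 0.035
 0.035 0.035 0.035 0.035 0.035 0.035 0.035 0.035 0.035 0.035 0.035 0.035
 0.035 0.035 0.035 0.035 0.035 0.035 0.036 0.036 0.036 0.036 0.036 0.036
 0.036 0.036 0.036 0.036 0.036 0.036 0.037 0.037 0.037 0.037 0.037 0.037
 0.037 0.037 0.037 0.038]
```

servo_tool:
  increments:
    - {"xyz": [0.09,0.03,0.6],"turn": 0}
    - {"xyz": [0,0,0.8],"turn": 0}
    - {"xyz": [0,0,0.8],"turn": 0}
    - {"xyz": [0,0,0.7],"turn": 0}
    - {"xyz": [0,0,0.5],"turn": 0}
    - {"xyz": [0,0,0],"turn": 0}
    - {"xyz": [0,0,0],"turn": 0}
    - {"xyz": [0,0,0],"turn": 0}

```text
t: 20.02
ee_pos: [0.4684, 0.2015, -0.0002]
tcp_rot: [3.14, -0.0, 1.572]
ft_force: [-0.2, -0.4, -0.4]
width: 0.0854
grasp_force: 0.0
```

servo_tool:
  increments:
    - {"xyz": [0,0,0.3],"turn": 0}
    - {"xyz": [0,0,0.3],"turn": 0}
    - {"xyz": [0,0,0.26],"turn": 0}
    - {"xyz": [0,0,0],"turn": 0}
    - {"xyz": [0,0,0],"turn": 0}
    - {"xyz": [0,0,0],"turn": 0}

```text
t: 20.52
ee_pos: [0.4679, 0.2014, -0.0271]
tcp_rot: [-3.141, 0.0, 1.571]
ft_force: [0.0, 0.4, 1.2]
width: 0.0856
grasp_force: 0.0
```

servo_tool:
  increments:
    - {"xyz": [0,0,0],"turn": 0}
    - {"xyz": [0,0,0],"turn": 0}
    - {"xyz": [0,0,0],"turn": 0}
    - {"xyz": [0,0,0],"turn": 0}
    - {"xyz": [0,0,0],"turn": 0}
    - {"xyz": [0,0,0],"turn": 0}
    - {"xyz": [0,0,0],"turn": 0}
    - {"xyz": [0,0,0],"turn": 0}
    - {"xyz": [0,0,0],"turn": 0}
  jaw: 1

```text
t: 21.27
ee_pos: [0.4681, 0.2015, -0.0265]
tcp_rot: [3.141, -0.0, 1.571]
ft_force: [-2.2, -1.6, 9.3]
width: 0.041
grasp_force: 63.1
```

servo_tool:
  increments:
    - {"xyz": [0,0,-0.3],"turn": 0}
    - {"xyz": [0,0,-0.8],"turn": 0}
    - {"xyz": [0,0,-1],"turn": 0}
    - {"xyz": [0,0,-1],"turn": 0}
    - {"xyz": [-0.4,0.3,-0.57],"turn": 0}
    - {"xyz": [-0.8,0.6,0],"turn": 0}
    - {"xyz": [-0.9,0.7,0],"turn": 0}
    - {"xyz": [-0.9,0.7,0],"turn": 0}
    - {"xyz": [-0.9,0.7,0],"turn": 0}
    - {"xyz": [-0.9,0.7,0],"turn": 0}
    - {"xyz": [-0.9,0.7,0],"turn": 0}
    - {"xyz": [-0.7,0.37,0],"turn": 0}
    - {"xyz": [-0.3,0.1,0],"turn": 0}
    - {"xyz": [0,0,0],"turn": 0}
    - {"xyz": [0,0,0],"turn": 0}
    - {"xyz": [0,0,0],"turn": 0}
    - {"xyz": [0,0,0],"turn": 0}

```text
t: 22.68
ee_pos: [0.6135, 0.0015, 0.0833]
tcp_rot: [3.142, -0.0, 1.572]
ft_force: [-0.0, 0.6, -1.9]
width: 0.0411
grasp_force: 61.0
```

```bash
python3 chk.py w9 .044 .105
```

```text
22.6833 [0.6135 0.0015 0.0833] 0.04107163522288873 61.00925697712228
z hist [(np.float64(0.11), 27), (np.float64(0.111), 78), (np.float64(0.112), 78), (np.float64(0.113), 87), (np.float64(0.114), 88), (np.float64(0.115), 100), (np.float64(0.116), 95), (np.float64(0.117), 103), (np.float64(0.118), 113), (np.float64(0.119), 274), (np.float64(0.12), 1286), (np.float64(0.121), 1840), (np.float64(0.122), 439), (np.float64(0.123), 35), (np.float64(0.124), 25), (np.float64(0.125), 25), (np.float64(0.126), 29), (np.float64(0.127), 31), (np.float64(0.128), 32), (np.float64(0.129), 25), (np.float64(0.13), 31), (np.float64(0.131), 25), (np.float64(0.132), 39), (np.float64(0.133), 36), (np.float64(0.134), 28), (np.float64(0.135), 39), (np.float64(0.136), 36), (np.float64(0.137), 37), (np.float64(0.138), 30), (np.float64(0.139), 37), (np.float64(0.14), 45), (np.float64(0.141), 41), (np.float64(0.142), 41), (np.float64(0.143), 35), (np.float64(0.144), 45), (np.float64(0.145), 67), (np.float64(0.146), 192), (np.float64(0.147), 167), (np.float64(0.148), 36), (np.float64(0.149), 20), (np.float64(0.15), 23), (np.float64(0.151), 16)]
```

View pics/w9.png

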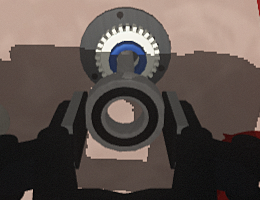

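The bearing is held level at crop (124,110), with the sleeve seated on the gear behind it at (127,57). Lowering now.

servo_tool:
  increments:
    - {"xyz": [-0.02,0.02,0.3],"turn": 0}
    - {"xyz": [0,0,0.4],"turn": 0}
    - {"xyz": [0,0,0.3],"turn": 0}
    - {"xyz": [0,0,0.3],"turn": 0}
    - {"xyz": [0,0,0.2],"turn": 0}
    - {"xyz": [0,0,0.2],"turn": 0}
    - {"xyz": [0,0,0],"turn": 0}
    - {"xyz": [0,0,0],"turn": 0}
    - {"xyz": [0,0,0],"turn": 0}

```text
t: 23.48
ee_pos: [0.6148, -0.0002, 0.0324]
tcp_rot: [3.141, 0.0, 1.571]
ft_force: [-0.3, 0.3, -0.9]
width: 0.0409
grasp_force: 61.0
```

servo_tool:
  increments:
    - {"xyz": [0,0,0.25],"turn": 0}
    - {"xyz": [0,0,0.25],"turn": 0}
    - {"xyz": [0,0,0.16],"turn": 0}
    - {"xyz": [0,0,0.1],"turn": 0}
    - {"xyz": [0,0,0],"turn": 0}
    - {"xyz": [0,0,0],"turn": 0}
    - {"xyz": [0,0,0],"turn": 0}

```text
t: 24.07
ee_pos: [0.6147, -0.0002, 0.0094]
tcp_rot: [3.141, 0.0, 1.571]
ft_force: [0.8, -0.3, -1.0]
width: 0.0411
grasp_force: 61.0
```

servo_tool:
  increments:
    - {"xyz": [0,0,0.03],"turn": 0}
    - {"xyz": [0,0,0],"turn": 0}

```text
t: 24.23
ee_pos: [0.6146, -0.0002, 0.0084]
tcp_rot: [3.141, 0.0, 1.571]
ft_force: [0.5, 0.1, -0.9]
width: 0.0413
grasp_force: 61.0
```

servo_tool:
  increments:
    - {"xyz": [0,0,0],"turn": 0}
    - {"xyz": [0,0,0],"turn": 0}
    - {"xyz": [0,0,0],"turn": 0}
    - {"xyz": [0,0,0],"turn": 0}
    - {"xyz": [0,0,0],"turn": 0}
    - {"xyz": [0,0,0],"turn": 0}
    - {"xyz": [0,0,-0.3],"turn": 0}
    - {"xyz": [0,0,-0.8],"turn": 0}
    - {"xyz": [0,0,-1],"turn": 0}
    - {"xyz": [0,0,-0.8],"turn": 0}
    - {"xyz": [-0.8,-0.5,-0.3],"turn": 0}
    - {"xyz": [-0.9,-0.6,0],"turn": 0}
    - {"xyz": [-0.9,-0.6,0],"turn": 0}
    - {"xyz": [-0.9,-0.6,0],"turn": 0}
    - {"xyz": [-0.9,-0.6,0],"turn": 0}
    - {"xyz": [-0.9,-0.6,0],"turn": 0}
    - {"xyz": [-0.9,-0.6,0],"turn": 0}
    - {"xyz": [-0.72,-0.33,0],"turn": 0}
    - {"xyz": [0,0,0],"turn": 0}
    - {"xyz": [0,0,0],"turn": 0}
  jaw: 0

```text
t: 25.9
ee_pos: [0.4813, -0.2088, 0.1051]
tcp_rot: [3.141, 0.0, 1.569]
ft_force: [-0.2, 1.1, 0.1]
width: 0.0859
grasp_force: 0.0
```

```bash
python3 - <<'E'
from h import *
s=bot.sense();t=s["ee_pos"];print(s["t"],np.round(t,4),np.round(s["tcp_rot"],3))
p=bot.snapshot("wrist");np.savez("w10.npz",**p);cv2.imwrite("pics/w10.png",p["pixels"]);c=cloud(p)
near=np.hypot(c[...,0]-.482,c[...,1]+.208);m=(near<.03)&(abs(c[...,2]-.02)<.004)
e=cv2.fitEllipse(cv2.convexHull(np.argwhere(m)[:,::-1].astype(np.int32)));print(np.round(ray(p,e[0],.02),4),np.round(e[1],1),e[0])
c=cloud(bot.snapshot("top"));near=np.hypot(c[...,0]-.614,c[...,1]);a=c[(near<.022)&(near>.009)&(c[...,2]>.038)];print("bearing top",np.round(np.median(a,0),4),np.round(a.min(0),3),np.round(a.max(0),3))
E
```

```text
25.9 [ 0.4813 -0.2088  0.1051] [3.141 0.    1.569]
[ 0.4826 -0.2081  0.02  ] [34.1 35.2] (255.12840270996094, 188.10853576660156)
bearing top [0.6131 0.0014 0.0466] [ 0.592 -0.02   0.038] [0.634 0.021 0.051]
```

View pics/w10.png

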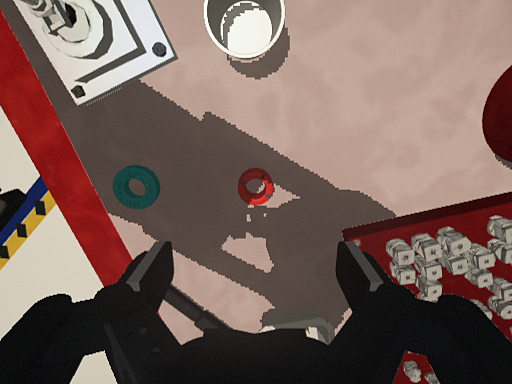

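The collar is at (255,187) between the fingers. The decoy at (136,187) and the tray at (345,228) are both clear of them. Descending.

servo_tool:
  increments:
    - {"xyz": [0.03,0.03,0.6],"turn": 0}
    - {"xyz": [0,0,0.8],"turn": 0}
    - {"xyz": [0,0,0.8],"turn": 0}
    - {"xyz": [0,0,0.7],"turn": 0}
    - {"xyz": [0,0,0.5],"turn": 0}
    - {"xyz": [0,0,0.3],"turn": 0}
    - {"xyz": [0,0,0.3],"turn": 0}
    - {"xyz": [0,0,0.25],"turn": 0}
    - {"xyz": [0,0,0],"turn": 0}
    - {"xyz": [0,0,0],"turn": 0}
    - {"xyz": [0,0,0],"turn": 0}

```text
t: 26.92
ee_pos: [0.4831, -0.2071, -0.0225]
tcp_rot: [3.141, 0.001, 1.571]
ft_force: [-0.5, -0.3, 0.7]
width: 0.0854
grasp_force: 0.0
```

servo_tool:
  increments:
    - {"xyz": [0,0,0],"turn": 0}
    - {"xyz": [0,0,0],"turn": 0}
    - {"xyz": [0,0,0],"turn": 0}
    - {"xyz": [0,0,0],"turn": 0}
    - {"xyz": [0,0,0],"turn": 0}
    - {"xyz": [0,0,0],"turn": 0}
    - {"xyz": [0,0,0],"turn": 0}
    - {"xyz": [0,0,0],"turn": 0}
    - {"xyz": [0,0,0],"turn": 0}
    - {"xyz": [0,0,0],"turn": 0}
  jaw: 1

```text
t: 27.75
ee_pos: [0.4828, -0.207, -0.0226]
tcp_rot: [3.141, 0.0, 1.571]
ft_force: [-3.3, 1.3, 9.1]
width: 0.0319
grasp_force: 58.8
```

servo_tool:
  increments:
    - {"xyz": [0,0,-0.3],"turn": 0}
    - {"xyz": [0,0,-0.8],"turn": 0}
    - {"xyz": [0,0,-1],"turn": 0}
    - {"xyz": [0,0,-1],"turn": 0}
    - {"xyz": [0.4,0.3,-0.57],"turn": 0}
    - {"xyz": [0.8,0.5,0],"turn": 0}
    - {"xyz": [0.95,0.6,0],"turn": 0}
    - {"xyz": [0.95,0.6,0],"turn": 0}
    - {"xyz": [0.95,0.6,0],"turn": 0}
    - {"xyz": [0.95,0.6,0],"turn": 0}
    - {"xyz": [0.95,0.6,0],"turn": 0}
    - {"xyz": [0.7,0.4,0],"turn": 0}
    - {"xyz": [0.28,0.17,0],"turn": 0}
    - {"xyz": [0,0,0],"turn": 0}
    - {"xyz": [0,0,0],"turn": 0}
    - {"xyz": [0,0,0],"turn": 0}
    - {"xyz": [0,0,0],"turn": 0}

```text
t: 29.17
ee_pos: [0.6133, -0.0001, 0.0871]
tcp_rot: [-3.142, 0.0, 1.57]
ft_force: [1.5, 0.6, -1.7]
width: 0.0321
grasp_force: 59.6
```

```bash
python3 chk.py w11 .034 .105 | cut -c1-900
```

```text
29.1667 [ 6.133e-01 -1.000e-04  8.710e-02] 0.032109460019453195 59.62387092411518
z hist [(np.float64(0.11), 31), (np.float64(0.111), 81), (np.float64(0.112), 69), (np.float64(0.113), 62), (np.float64(0.114), 87), (np.float64(0.115), 75), (np.float64(0.116), 84), (np.float64(0.117), 86), (np.float64(0.118), 95), (np.float64(0.119), 80), (np.float64(0.12), 76), (np.float64(0.121), 110), (np.float64(0.122), 93), (np.float64(0.123), 88), (np.float64(0.124), 92), (np.float64(0.125), 109), (np.float64(0.126), 118), (np.float64(0.127), 283), (np.float64(0.128), 896), (np.float64(0.129), 709), (np.float64(0.13), 94), (np.float64(0.131), 26), (np.float64(0.132), 16), (np.float64(0.134), 20), (np.float64(0.135), 27), (np.float64(0.136), 23), (np.float64(0.137), 18), (np.float64(0.139), 27), (np.float64(0.14), 20), (np.float64(0.141), 29), (np.float64(0.142), 18), (np.float64(0.143), 31), (np.float64(0.144), 23), (np.float64(0.145), 21), (np.float64(0.146), 32), (np.float64(0.1
```

View pics/w11.png

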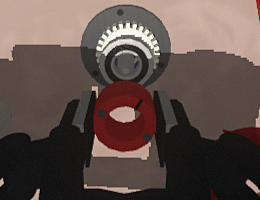

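The collar is held level at crop (125,115), with the stack behind it at (125,65). Lowering now.

servo_tool:
  increments:
    - {"xyz": [0.03,0.02,0.3],"turn": 0}
    - {"xyz": [0,0,0.3],"turn": 0}
    - {"xyz": [0,0,0.3],"turn": 0}
    - {"xyz": [0,0,0.25],"turn": 0}
    - {"xyz": [0,0,0.25],"turn": 0}
    - {"xyz": [0,0,0],"turn": 0}
    - {"xyz": [0,0,0],"turn": 0}
    - {"xyz": [0,0,0],"turn": 0}

```text
t: 29.88
ee_pos: [0.6145, 0.002, 0.0452]
tcp_rot: [3.141, 0.0, 1.571]
ft_force: [0.2, -0.3, -0.2]
width: 0.0319
grasp_force: 59.6
```

servo_tool:
  increments:
    - {"xyz": [0,0,0.25],"turn": 0}
    - {"xyz": [0,0,0.25],"turn": 0}
    - {"xyz": [0,0,0.1],"turn": 0}
    - {"xyz": [0,0,0.05],"turn": 0}
    - {"xyz": [0,0,0],"turn": 0}
    - {"xyz": [0,0,0],"turn": 0}
    - {"xyz": [0,0,0],"turn": 0}

```text
t: 30.47
ee_pos: [0.6144, 0.002, 0.0256]
tcp_rot: [3.141, 0.0, 1.571]
ft_force: [0.3, 0.4, -1.2]
width: 0.0319
grasp_force: 59.6
```

servo_tool:
  increments:
    - {"xyz": [-0.03,0,0.05],"turn": 0}
    - {"xyz": [0,0,0],"turn": 0}
    - {"xyz": [0,0,0],"turn": 0}

```text
t: 30.72
ee_pos: [0.6143, 0.001, 0.0239]
tcp_rot: [-3.142, 0.0, 1.571]
ft_force: [-0.0, 0.1, -0.5]
width: 0.0322
grasp_force: 59.6
```

servo_tool:
  increments:
    - {"xyz": [0,0,0],"turn": 0}
    - {"xyz": [0,0,0],"turn": 0}
    - {"xyz": [0,0,0],"turn": 0}
    - {"xyz": [0,0,0],"turn": 0}
    - {"xyz": [0,0,0],"turn": 0}
    - {"xyz": [0,0,0],"turn": 0}
    - {"xyz": [0,0,-0.3],"turn": 0}
    - {"xyz": [0,0,-0.8],"turn": 0}
    - {"xyz": [0,0,-1],"turn": 0}
    - {"xyz": [0,0,-0.8],"turn": 0}
    - {"xyz": [-0.8,-0.5,-0.3],"turn": 0}
    - {"xyz": [-0.8,-0.5,0],"turn": 0}
    - {"xyz": [-0.8,-0.5,0],"turn": 0}
    - {"xyz": [-0.8,-0.5,0],"turn": 0}
    - {"xyz": [-0.8,-0.5,0],"turn": 0}
    - {"xyz": [-0.5,-0.3,0],"turn": 0}
    - {"xyz": [0,0,0],"turn": 0}
    - {"xyz": [0,0,0],"turn": 0}
    - {"xyz": [0,0,0],"turn": 0}
  jaw: 0

```text
t: 32.3
ee_pos: [0.5306, -0.1338, 0.1205]
tcp_rot: [3.141, 0.0, 1.571]
ft_force: [-0.8, 0.7, 1.1]
width: 0.0855
grasp_force: 0.0
```

```bash
python3 - <<'E'
from h import *
s=bot.sense();print(s["t"],np.round(s["ee_pos"],4),s["width"])
t=bot.snapshot("top");c=cloud(t);near=np.hypot(c[...,0]-.614,c[...,1])
a=c[(near<.02)&(c[...,2]>.055)];print("collar top",np.round(np.median(a,0),4),np.round(a.min(0),3),np.round(a.max(0),3))
q=bot.snapshot("scene");cv2.imwrite("pics/end.png",np.hstack([cv2.resize(q["pixels"][110:230,220:376],(390,300)),cv2.resize(t["pixels"][90:220,195:364],(390,300))]))
E
```

```text
32.3 [ 0.5306 -0.1338  0.1205] 0.08551143588299569
collar top [ 6.127e-01 -6.000e-04  6.580e-02] [ 0.596 -0.017  0.056] [0.628 0.014 0.07 ]
```

View pics/end.png

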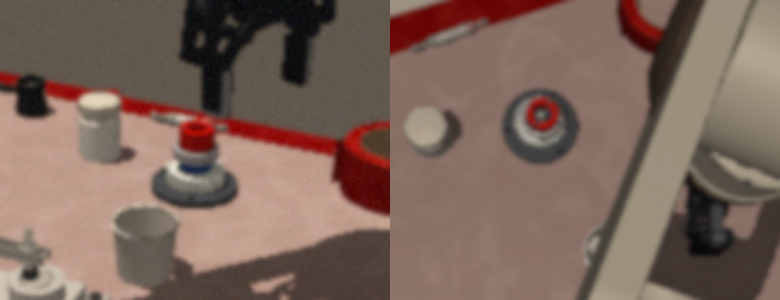

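The stack is complete: in the left crop at (197,170), gear, blue sleeve, bearing and red collar sit on the stand, with the collar's top at about 66 mm. The cup, jar and loupe are still where they stood.

```bash
python3 -c "
from rig import bot
print(bot.job_done())"
```

```text
the job is handed in; nothing more can be done
None
```

The gear, sleeve, bearing and collar are stacked in that order on the arbor, all released, with the collar's top measured at about 66 mm, as it should be when seated; the beaker, loupe and jar were not touched, and I handed the job in at about 32 s (no verdict was returned).

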